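Post a dead flat cell into the returns box

ROBOT

A 6-joint arm with a two-finger parallel gripper is mounted at the origin on the work surface. World frame = base frame: x ahead of the robot, y to its left, z up, the work surface at z = 0. Lengths are in m, angles in rad, forces in N, time in s.
With the tool pointing down it reaches from about 0.3 to 0.85 m from the base axis. Payload 5.4 kg.
Tool frame: the origin (TCP) lies midway between the tips of the shut fingers; the grasp point (between the pads) lies 19 mm behind it (r.grip_point_offset is the distance from the TCP to the grasp point, in m); z points along the fingers, y is the line along which they close (so a half turn about z gives the same grasp; the last joint's range is limited). The gripper opens to 85 mm and grips with 20 to 120 N. Pads are 22 mm wide; open, the fingers measure 114 mm over their backs; the gripper's body (76 mm by 85 mm) begins 54 mm behind the grasp point. The pads swing forward as they close: fully open they stand 13 mm farther back than shut.
Start: joints at [0.95, 0.158, 1.597, -0, 1.386, -0.21], TCP at [0.23, 0.527, 0.231] pointing down, gripper open.
Joint ranges: [-2.91, 2.91], [-0.94, 2.29], [0.18, 2.7], [-1.29, 4.43], [0.17, 2.64], [-3, 3]. Speed limits (rad/s): [2.57, 2.57, 3.14, 3.14, 3.14, 3.14].

INTERFACE

Orientations are given as a 3x3 rotation matrix whose columns are the frame's x, y, z axes.
In Python, from cell import r, viewer, order gives the robot as it stands.
- The arm moves only by the shell command python3 -m inch 'ROWS' [FORCE]. ROWS is text: rows parted by semicolons, each of 5 numbers parted by spaces: the closure, from -1 (fully open) to 1 (shut), then the shift along the tool's x, y, z in units of 30 mm (1.0 is 30 mm), then the turn about the tool's z in units of 6 degrees (1.0 is 6 degrees). In form: grip dx dy dz turn; .... A call has 1 to 10 rows; each row shifts and turns the commanded pose from where the row before left it, along the tool's axes as they then stand; what a row does not reach is not made up. A row lasts 1/10 s, in which the tool goes at most 50 mm and 8.59 degrees, less where a joint would pass 70% of its speed; a pose out of reach is approached as far as the arm can. A call is refused whole if a number of a shift passes 1 or a number of a turn 1, either way. A call with a gripper value outside its range is refused whole. The fingers move at their own pace and stop on an object; FORCE is the grip in N (left out, the last holds). Time passes only in rows, so rows that do not move let the fingers close. It gives the time, the measured TCP pose, the force, the opening and the grip force at its end, in the units of the state.
- r.state(): the state, without advancing time (a new reading comes with each control period).
- viewer.read_camera(name): name is "scene" or "top" or "wrist"; returns a dict with "img" (420x560x3 uint8, red, green, blue), "fx", "fy", "cx", "cy" (pixels), "extrinsics" (4x4, takes a point from camera to world coordinates); the wrist camera has in their place "mount" (4x4, takes a point from camera to tool coordinates, whose origin is the TCP and whose axes are the flange's). Camera axes: x right, y down, z forward; pixel columns grow to the right and rows downward; lengths in m; the calibration is good to about 2 mm. The wrist camera is an equidistant fisheye: a pixel r from the principal point sees the ray r / f radians off the axis. A picture is of the moment at which its call begins: read the wrist's pose just before it. There is no depth.
- order.finish_job(): hands the job in; it is judged then, once.
The state is a dict: "time": time; "joints": joint angles; "dq": joint speeds; "tau": joint torques, N m; "tcp_pos": TCP position; "ee_rot": TCP orientation; "wrist_force": force on the tool from outside, world axes, zero at the start; "moment": the same for the moment, N m; "width": finger opening in m; "gripper_force": force on a finger pad.
Only numpy, scipy, OpenCV 4.12 (cv2) and the standard library are available. Lean on these libraries where they do the work, as an engineer would, in place of code of your own. Each camera call takes 0.05 s, during which the arm holds its last target. There are 200 camera calls.

TASK

The flat cell in the test cradle has failed its capacity test: lift it out and post it upright through the slot in the lid of the returns box. The lid sits loose, so feel for the slot gently, never jamming the cell or the gripper hard against the box, then press the cell on down past the sprung flap until it drops right into the box and the flap closes behind it. Leave the thick cell, the multimeter and the mouse where they are.

Things in the scene. Friction and masses are not known exactly. Their poses are not given: they have to be found in the camera images.
- flat_cell: the dead flat cell: a rigid block in a blue sleeve with black top, 12 mm thick (its x), 60 mm wide (y), 70 mm tall (z), 115 to 180 g. It stands upright in its cradle, the lower 30 mm in the well and 40 mm showing above the rim; the well is 3 mm wider than the cell each way, so it lifts straight out. Origin: centre of its underside.
- flat_cell_mid (a point): middle of the flat cell, 35 mm above the centre of its underside
- flat_cradle: cradle holding the flat cell, fixed to the bench: black base 60 x 120 mm, 12 mm high, with a grey well whose rim is 42 mm above the bench, 23 x 73 mm outside. Small terminal posts at both y ends, 24 mm high. Origin: centre of its underside; well's floor 12 mm above it; thin direction x.
- box: returns box for dead cells, fixed to the bench: grey steel, 190 mm (x) by 230 mm (y), floor 3 mm thick, empty inside. White lid 216 x 242 mm, flat top 175 mm above the bench, with a black chute in it: slot 14 mm (x) by 63 mm (y), no chamfer, straight walls 42 mm deep, a flap below. A cell that passes the flap falls to the floor. Origin: centre of the box's underside.
- slot (a point): point fixed to the box, on the lid's top face, where the slot's centre is if the lid is centred. The loose lid (with chute and flap) can lie up to 9 mm either way along the box's x from there, not in y, not turned, and cannot lift: the real slot is up to 9 mm off this point. The lid stays as it lies; about 6 N along x shifts it within its play.
- flap (a joint): sprung flap across the chute's lower end, 42 mm below the lid's top, hinged along the slot's -x long side: 0 rad shut, up to 1.7 pushed down. A cell let go in the chute stands on it with 28 mm showing above the lid. Pushing through takes about 3 to 6 N at first, then quickly less; before its top is flush with the lid the cell slides off by its own weight and the flap springs shut.
- thick_cell: a good cell that stays: like the flat one but 26 mm thick (x), 60 x 70 mm, 280 g, standing in a wider cradle of the same make. Origin: centre of its underside.
- multimeter: hand multimeter lying on its back, 90 x 185 x 45 mm, stays. Origin: centre of its underside.
- mouse: white computer mouse, 60 x 104 x 33 mm, stays. Origin: centre of its underside.

How it is judged:
By the outcome, as a careful person would: the job done as asked, in the order asked, and still so for the second after the job is handed in, with the robot touching nothing.
It also fails if it takes over 72 s, if anything falls off the work surface, if the arm or the gripper's body presses on something with over 40 N, if the wrist force passes 120 N, or if a joint passes its speed limit or range.

## Working session

There is one attempt and no reset: what is moved stays moved. The work goes in short steps, Python scripts to look and compute and a shell command to move; the robot and the scene stay as the last step left them, time stands still between calls to the robot, and variables do not carry over. Pictures are saved under pics/ and viewed, at most 13 in all, crops included, and the job is handed in when it is done.

```bash
ls; mkdir -p pics
python3 - <<'E'
from cell import r,viewer
import cv2,numpy as np
s=r.state();print({k:np.round(v,3).tolist() for k,v in s.items()},r.grip_point_offset)
for n in("scene","top"):
    c=viewer.read_camera(n);cv2.imwrite(f"pics/{n}0.png",cv2.resize(c["img"][:,:,::-1],(800,600)))
    print(n,c["fx"],c["fy"],c["cx"],c["cy"],np.round(c["extrinsics"],4).tolist())
E
```

```text
pics
{'time': 0.0, 'joints': [0.95, 0.159, 1.598, 0.0, 1.386, -0.21], 'dq': [-0.001, -0.0, 0.0, -0.0, -0.002, 0.002], 'tau': [-0.0, -39.601, -33.143, -0.0, 0.009, -0.0], 'tcp_pos': [0.229, 0.527, 0.23], 'ee_rot': [[-0.917, 0.399, -0.001], [0.399, 0.917, -0.002], [0.0, -0.002, -1.0]], 'wrist_force': [0.495, 0.462, 0.416], 'moment': [-0.027, 0.008, 0.0], 'gripper_force': 0.0, 'width': 0.085} 0.0187
scene 427.62964752476904 427.62964752476904 275.9987296731701 204.42573368521147 [[-0.9734, 0.1841, -0.1364, 0.7391], [0.2291, 0.7897, -0.5691, 0.5512], [0.0029, -0.5852, -0.8109, 0.9257], [0.0, 0.0, 0.0, 1.0]]
top 474.38726757482993 474.38726757482993 288.4250957670735 205.0877265826696 [[0.0295, -0.9969, 0.0724, 0.5239], [-0.9996, -0.0296, -0.0004, 0.0202], [0.0025, -0.0724, -0.9974, 1.2868], [0.0, 0.0, 0.0, 1.0]]
```

View pics/scene0.png

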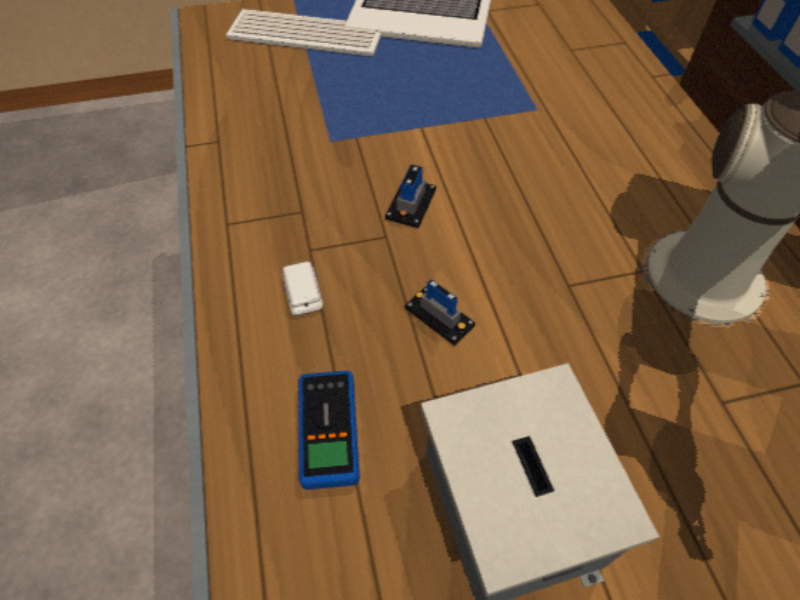

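View pics/top0.png

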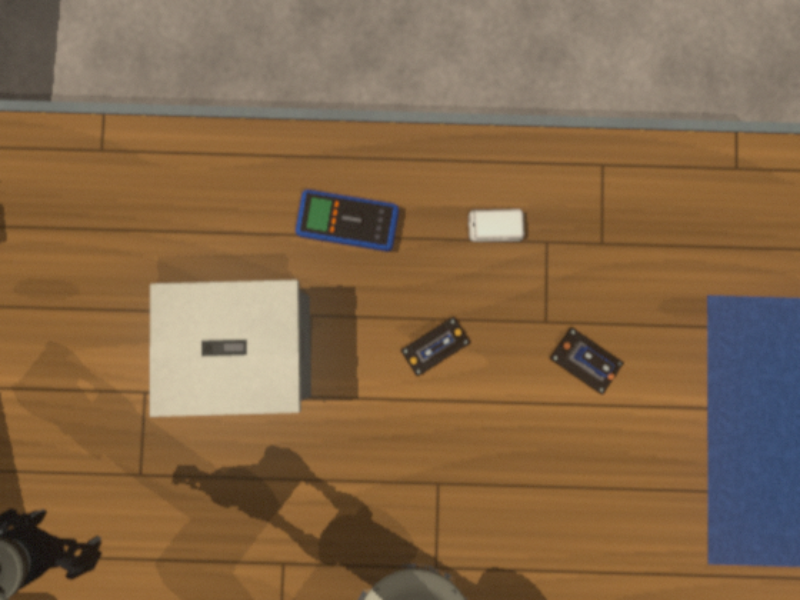

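Scene shows the box at the lower right (slot about (533,466)) and cradles at (440,310) and (411,195). In top, the slot is at (224,347), and the cradles are at (436,347), which looks thinner, and (587,360). I'll enlarge these regions.

```bash
cat > h.py <<'E'
import cv2,numpy as np
from cell import r,viewer
def panel(img,x0,y0,w,h,s):  # crop & enlarge with ticks
    p=cv2.resize(img[y0:y0+h,x0:x0+w,::-1],None,fx=s,fy=s,interpolation=cv2.INTER_CUBIC)
    for x in range(x0,x0+w,10):
        cv2.line(p,((x-x0)*s,0),((x-x0)*s,6),(0,0,255),1);cv2.putText(p,str(x),((x-x0)*s,16),0,.35,(0,0,255),1)
    for y in range(y0,y0+h,10):
        cv2.line(p,(0,(y-y0)*s),(6,(y-y0)*s),(0,0,255),1);cv2.putText(p,str(y),(8,(y-y0)*s+4),0,.35,(0,0,255),1)
    return p
def ray(c,u,v):
    E=c["extrinsics"];d=E[:3,:3]@[(u-c["cx"])/c["fx"],(v-c["cy"])/c["fy"],1];return E[:3,3],d
def atz(c,u,v,z):
    o,d=ray(c,u,v);return o+d*(z-o[2])/d[2]
def tri(*rs):
    A=0;b=0;P=[]
    for o,d in rs:
        d=d/np.linalg.norm(d);M=np.eye(3)-np.outer(d,d);A=A+M;b=b+M@o
    X=np.linalg.solve(A,b)
    return X,[np.linalg.norm(np.cross(X-o,d/np.linalg.norm(d))) for o,d in rs]
E
python3 - <<'E'
from h import *
T=viewer.read_camera("top")["img"];S=viewer.read_camera("scene")["img"]
a=np.hstack([panel(T,275,215,60,50,6),panel(T,130,215,60,50,6)])
b=np.hstack([panel(S,280,190,60,50,6),panel(S,345,300,60,50,6)])
cv2.imwrite("pics/crop1.png",np.vstack([a,b]))
E
```

```text
(no output)
```

View pics/crop1.png

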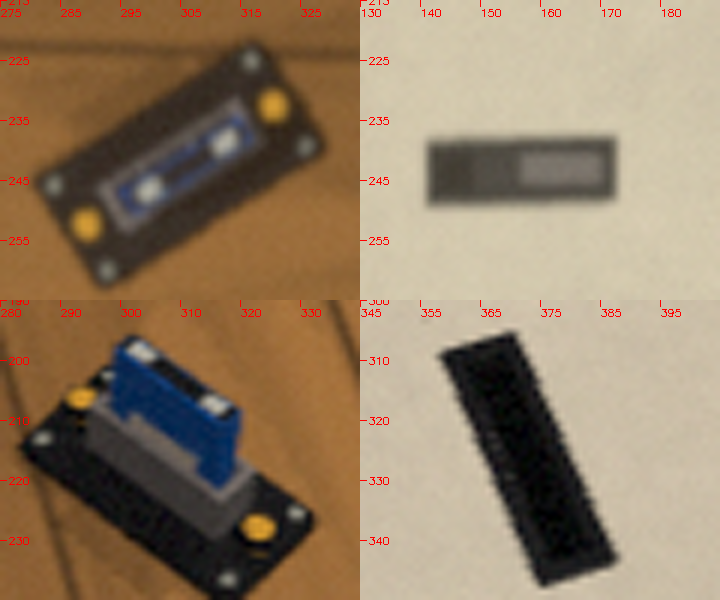

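Crop: the flat cell's two white terminals are in top at (299.3,246.1) and (312.1,238.1), and in scene at (315.4,207.1) and (303.1,198.1). The black chute frame in top spans 141.2–172.3 by 237.8–249. In scene its corners are (358.5,308.8), (370.8,305.2), (387.5,343.5) and (375,347.5).

Run:
```python
from h import *
T=viewer.read_camera("top");S=viewer.read_camera("scene")
np.set_printoptions(precision=4,suppress=True)
A=tri(ray(T,299.3,246.1),ray(S,315.4,207.1));B=tri(ray(T,312.1,238.1),ray(S,303.1,198.1));print(A,B)
d=A[0]-B[0];print("mid",(A[0]+B[0])/2,"len",np.hypot(*d[:2]),"wide dir deg",np.degrees(np.arctan2(d[1],d[0])))
print("wells ",atz(T,299.3,246.1,.082),atz(T,312.1,238.1,.082))
# cradle base corners? posts(gold) z=.024
print("posts",atz(T,275+87/6-.4,215+225/6-.4,.024),atz(T,275+273/6-.4,215+105/6-.4,.024))
print("postsS",atz(S,280+82/6-.4,190+98/6-.4,.024),atz(S,280+259/6-.4,190+227/6-.4,.024))
# slot
for n,c,P in(("top",T,[(140.8,237.4),(171.9,237.4),(171.9,248.6),(140.8,248.6)]),("sc",S,[(358.5,308.8),(370.8,305.2),(387.5,343.5),(375,347.5)])):
    Q=np.array([atz(c,*p,.175) for p in P]);print(n,Q[:,:2].tolist(),Q.mean(0))
print(tri(ray(T,156.35,243),ray(S,372.95,326.25)))
# lid corners in top (800 px picture)
L=np.array([atz(T,u*.7,v*.7,.175) for u,v in[(150,284),(297,280),(299,412),(150,415)]]);print(L,L.mean(0))
```

```text
(array([ 0.5074, -0.0105,  0.0839]), [np.float64(0.0008569070841392903), np.float64(0.0008569070841393041)]) (array([ 0.529 , -0.0425,  0.085 ]), [np.float64(0.000347343305374332), np.float64(0.00034734330537426695)])
mid [ 0.5182 -0.0265  0.0844] len 0.0385554060341281 wide dir deg 124.02876426443268
wells  [ 0.5082 -0.0109  0.082 ] [ 0.5293 -0.0428  0.082 ]
posts [0.4908 0.0142 0.024 ] [ 0.5461 -0.0666  0.024 ]
postsS [ 0.545  -0.0668  0.024 ] [0.4897 0.0141 0.024 ]
top [[0.5187502840020527, 0.362267108034135], [0.5208898511484483, 0.2896777794257694], [0.49484611455216865, 0.28844695065709225], [0.49271449853497973, 0.36091300609928534]] [0.5068 0.3253 0.175 ]
sc [[0.5192207272272897, 0.28961030651243513], [0.49466456984271046, 0.28818187301621945], [0.49129470265873476, 0.36171586326288285], [0.5151810546249671, 0.36327765098643916]] [0.5051 0.3257 0.175 ]
(array([0.5058, 0.326 , 0.1743]), [np.float64(0.0010640333102166044), np.float64(0.0010640333102166517)])
[[0.6067 0.451  0.175 ]
 [0.6204 0.2097 0.175 ]
 [0.4055 0.1975 0.175 ]
 [0.3937 0.4387 0.175 ]] [0.5066 0.3242 0.175 ]
```

```bash
python3 -m inch '-1 -1 -.25 -.3 0; -1 -1 -.25 -.3 0; -1 -1 -.25 -.3 0; -1 -1 -.25 -.3 0; -1 -1 -.25 -.3 0;-1 -1 -.25 -.2 0;-1 -1 -.25 0 0;-1 -1 -.25 0 0;-1 -1 -.25 0 0;-1 -1 -.2 0 0' ; python3 -m inch '-1 -1 0 0 0;-1 0 0 0 0;-1 0 0 0 0;-1 0 0 0 0'
python3 - <<'E'
from h import *
s=r.state();c=viewer.read_camera("wrist");print({k:np.round(v,4).tolist() for k,v in c.items() if k!="img"})
np.save("w1.npy",c["img"]);cv2.imwrite("pics/w1.png",cv2.resize(c["img"][:,:,::-1],(800,600)))
print(s["tcp_pos"],s["ee_rot"])
E
```

```text
time: 1.3
tcp_pos: [0.4762, 0.339, 0.2823]
ee_rot: [[-0.917, 0.4, -0.0], [0.4, 0.917, -0.0], [0.0, -0.0, -1.0]]
wrist_force: [0.3, 0.1, 0.1]
width: 0.0851
gripper_force: 0.0
time: 1.7
tcp_pos: [0.502, 0.3285, 0.2822]
ee_rot: [[-0.917, 0.399, -0.001], [0.399, 0.917, 0.0], [0.001, -0.0, -1.0]]
wrist_force: [1.1, 0.3, 0.5]
width: 0.0853
gripper_force: 0.0
{'fx': 325.1923, 'fy': 325.1923, 'cx': 284.379, 'cy': 213.3032, 'mount': [[0.001, -0.9567, -0.291, 0.0739], [1.0, 0.0008, 0.0005, 0.0002], [-0.0003, -0.291, 0.9567, -0.1424], [0.0, 0.0, 0.0, 1.0]]}
[0.50203214 0.32849375 0.2822241 ] [[-9.17107211e-01  3.98640214e-01 -5.86121846e-04]
 [ 3.98640204e-01  9.17107392e-01  1.39233325e-04]
 [ 5.93040680e-04 -1.05959846e-04 -9.99999819e-01]]
```

View pics/w1.png

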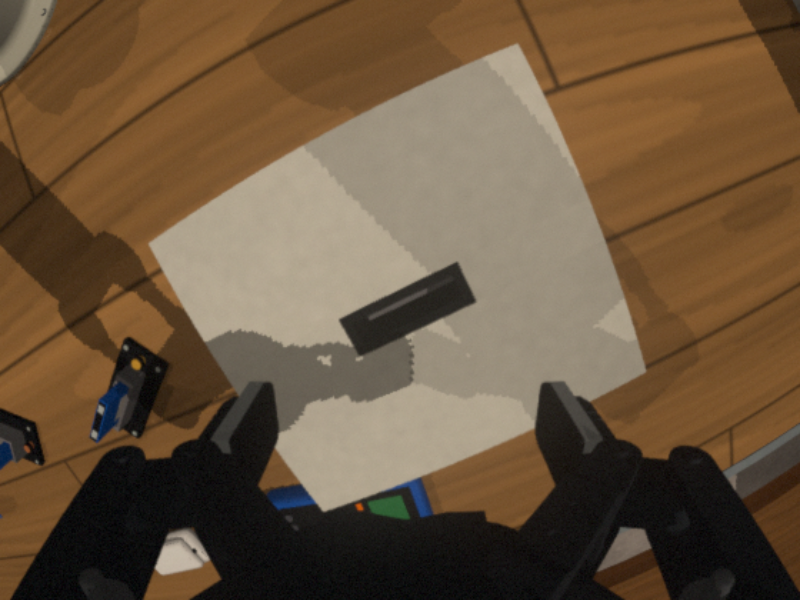

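Wrist view: the chute frame has corners near (340,320), (459,263), (476,301) and (360,355) in the 800 px picture, with the lid fully visible. I'll refine with image code.

```bash
cat >> h.py <<'E'
def wray(c,s,u,v):
    x=(u-c["cx"])/c["fx"];y=(v-c["cy"])/c["fy"];t=np.hypot(x,y)
    k=np.sin(t)/t if t>1e-9 else 1
    d=np.array([x*k,y*k,np.cos(t)]);M=c["mount"];R=np.array(s["ee_rot"])
    return np.array(s["tcp_pos"])+R@M[:3,3],R@M[:3,:3]@d
def watz(c,s,u,v,z):
    o,d=wray(c,s,u,v);return o+d*(z-o[2])/d[2]
E
python3 - <<'E'
from h import *
s=r.state();c=viewer.read_camera("wrist");I=c["img"]
g=I.max(2);m=((g<75)*255).astype(np.uint8);m[:175]=0;m[256:]=0;m[:,:230]=0;m[:,345:]=0
cs=max(cv2.findContours(m,0,2)[0],key=cv2.contourArea);b=cv2.boxPoints(cv2.minAreaRect(cs));print(cv2.contourArea(cs),b)
W=np.array([watz(c,s,*p,.175) for p in b]);np.set_printoptions(precision=4,suppress=True)
print(W,W.mean(0));e=np.diff(np.vstack([W,W[:1]]),axis=0);print(np.linalg.norm(e,axis=1),np.degrees(np.arctan2(e[:,1],e[:,0])))
L=np.array([watz(c,s,u*.7,v*.7,.175) for u,v in[(150,243),(518,44),(645,371),(325,511)]]);print(L,L.mean(0))
e=np.diff(np.vstack([L,L[:1]]),axis=0);print(np.linalg.norm(e,axis=1),np.degrees(np.arctan2(e[:,1],e[:,0])))
J=np.clip(I.astype(float)*2.2,0,255).astype(np.uint8);cv2.imwrite("pics/w1c.png",panel(J,232,180,100,72,8))
E
```

```text
2605.0 [[237.48848 222.94498]
 [319.24014 183.3078 ]
 [332.45654 210.56653]
 [250.70486 250.2037 ]]
[[0.4962 0.2898 0.175 ]
 [0.4921 0.3631 0.175 ]
 [0.5172 0.3646 0.175 ]
 [0.5223 0.2894 0.175 ]] [0.507  0.3267 0.175 ]
[0.0734 0.0251 0.0754 0.0261] [ 93.1719   3.5891 -86.0824 179.1918]
[[0.4067 0.2017 0.175 ]
 [0.3931 0.4417 0.175 ]
 [0.6074 0.4533 0.175 ]
 [0.6219 0.2139 0.175 ]] [0.5073 0.3276 0.175 ]
[0.2404 0.2146 0.2398 0.2155] [  93.2397    3.0981  -86.536  -176.743 ]
```

View pics/w1c.png

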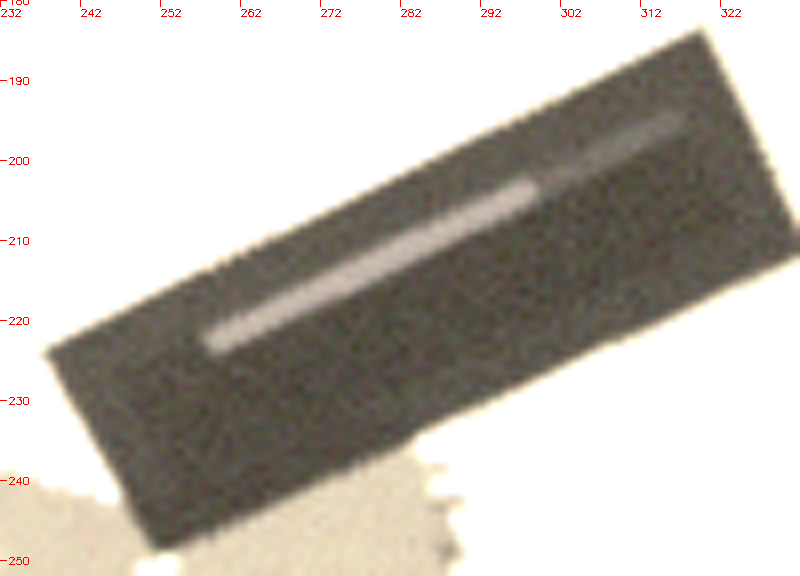

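```bash
python3 -m inch '-1 0 0 0 .9;-1 0 0 0 .9;-1 0 0 0 .9;-1 0 0 0 .9;-1 0 0 0 .9;-1 0 0 0 .9;-1 0 0 0 0;-1 0 0 0 0'; python3 -m inch '-1 -.92 -.56 0 0;-1 -.92 -.56 0 0;-1 -.92 -.56 0 0;-1 -.92 -.56 0 0;-1 -.92 -.56 0 0;-1 -.92 -.56 0 0;-1 -.92 -.56 .6 0;-1 -.92 -.56 .6 0;-1 -.92 -.56 .6 0;-1 -.92 -.56 .6 0';python3 -m inch '-1 -.92 -.56 .8 0;-1 0 0 .8 0;-1 0 0 0 0;-1 0 0 0 0;-1 0 0 0 0'
python3 - <<'E'
from h import *
s=r.state();c=viewer.read_camera("wrist");I=c["img"]
cv2.imwrite("pics/w2.png",cv2.resize(I[:,:,::-1],(800,600)))
print(s["tcp_pos"],np.degrees(np.arctan2(s["ee_rot"][1][1],s["ee_rot"][0][1])),s["joints"])
E
```

```text
time: 2.6
tcp_pos: [0.5024, 0.3284, 0.2824]
ee_rot: [[-0.563, 0.827, 0.0], [0.827, 0.563, 0.0], [-0.0, 0.0, -1.0]]
wrist_force: [0.8, -0.3, -0.0]
width: 0.0857
gripper_force: 0.0
time: 3.6
tcp_pos: [0.5181, 0.0042, 0.2099]
ee_rot: [[-0.562, 0.827, 0.001], [0.827, 0.562, -0.0], [-0.0, 0.001, -1.0]]
wrist_force: [0.1, 0.3, -0.4]
width: 0.0855
gripper_force: 0.0
time: 4.1
tcp_pos: [0.5208, -0.0266, 0.164]
ee_rot: [[-0.562, 0.827, 0.003], [0.827, 0.562, -0.001], [-0.002, 0.002, -1.0]]
wrist_force: [0.6, 1.3, 0.8]
width: 0.0857
gripper_force: 0.0
[ 0.52078762 -0.02661022  0.16404766] 34.1645727750487 [-2.83098530e-01  8.01920710e-02  1.81993669e+00  7.53468632e-05
  1.23868107e+00 -8.79405361e-01]
```

View pics/w2.png

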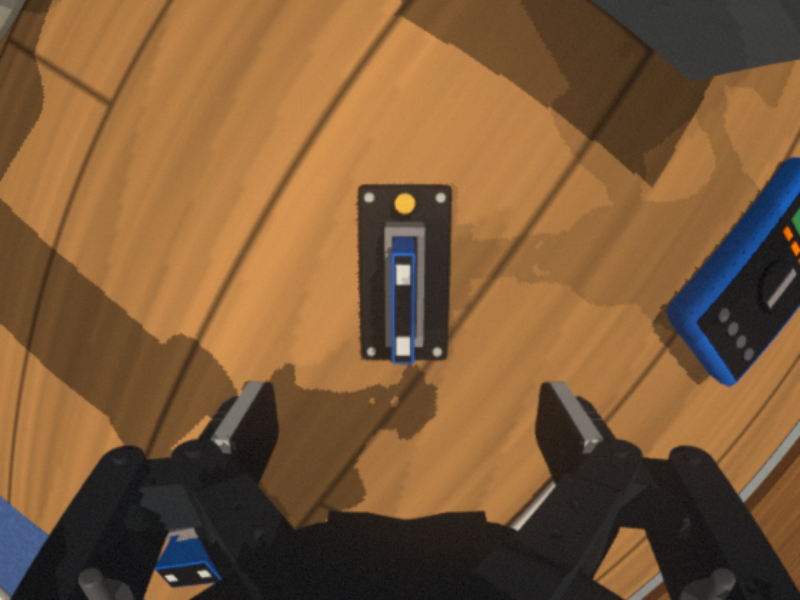

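Wrist view over the cradle: the cell is thin and aligned with the tool, with terminals at (403,275) and (403,346) in the 800 px picture. The cell top spans rows 254 to 362 and columns 391 to 414.

Run:
```python
from h import *
np.set_printoptions(precision=4,suppress=True)
s=r.state();c=viewer.read_camera("wrist");T=viewer.read_camera("top")
R=np.array(s["ee_rot"]);p=np.array(s["tcp_pos"])
P=[tri(wray(c,s,403*.7-.15,275*.7-.15),ray(T,299.3,246.1)),tri(wray(c,s,403*.7-.15,346*.7-.15),ray(T,312.1,238.1))];print(P)
for a in P:print(R.T@(a[0]-p))
a=[watz(c,s,402.5*.7-.15,v*.7-.15,.082) for v in(254,362)];print(a,[R.T@(q-p) for q in a],"mid",R.T@(sum(a)/2-p))
print("width",watz(c,s,414*.7,308*.7,.082)-watz(c,s,391*.7,308*.7,.082))
```

```text
[(array([ 0.5083, -0.0108,  0.0779]), [np.float64(0.00027899030291076056), np.float64(0.00027899030291093934)]), (array([ 0.5297, -0.0427,  0.0785]), [np.float64(0.0004451640616577352), np.float64(0.0004451640616578012)])]
[ 0.0203 -0.0017  0.0862]
[-0.018  -0.0019  0.0857]
[array([ 0.5019, -0.0012,  0.082 ]), array([ 0.5342, -0.0489,  0.082 ])] [array([ 0.0319, -0.0016,  0.082 ]), array([-0.0257, -0.0017,  0.0822])] mid [ 0.0031 -0.0016  0.0821]
width [0.0096 0.0065 0.    ]
```

```bash
python3 -m inch '-1 .06 -.06 0 0;-1 0 0 .8 0;-1 0 0 .8 0;-1 0 0 .8 0;-1 0 0 .7 0;-1 0 0 .5 0;-1 0 0 0 0;-1 0 0 0 0'; python3 -m inch '1 0 0 0 0;1 0 0 0 0;1 0 0 0 0;1 0 0 0 0;1 0 0 0 0;1 0 0 0 0;1 0 0 0 0;1 0 0 0 0;1 0 0 0 0;1 0 0 0 0' 50
```

```text
time: 5.05
tcp_pos: [0.5175, -0.0265, 0.0548]
ee_rot: [[-0.56, 0.828, 0.0], [0.828, 0.56, -0.0], [-0.0, 0.0, -1.0]]
wrist_force: [0.0, -0.5, 0.5]
width: 0.0857
gripper_force: 0.0
time: 6.05
tcp_pos: [0.5175, -0.0266, 0.0546]
ee_rot: [[-0.56, 0.828, 0.0], [0.828, 0.56, -0.0], [-0.0, 0.0, -1.0]]
wrist_force: [-0.1, -0.5, 3.6]
width: 0.0114
gripper_force: 49.5
```

```bash
python3 -m inch '1 0 0 -.3 0;1 0 0 -.6 0;1 0 0 -.9 0;1 0 0 -.9 0;1 0 0 -.9 0;1 0 0 -.9 0;1 0 0 -.9 0;1 0 0 -.9 0;1 0 0 -.8 0;1 0 0 -.4 0'; python3 -m inch '1 0 0 0 .5;1 0 0 0 .8;1 0 0 0 .8;1 0 0 0 .8;1 0 0 0 .8;1 0 0 0 .8;1 0 0 0 .67;1 0 0 0 0;1 0 0 0 0;1 0 0 0 0'
```

```text
time: 7.05
tcp_pos: [0.5177, -0.0267, 0.2816]
ee_rot: [[-0.56, 0.828, 0.002], [0.828, 0.56, -0.001], [-0.002, 0.002, -1.0]]
wrist_force: [0.9, -0.7, -1.0]
width: 0.0111
gripper_force: 49.8
time: 8.05
tcp_pos: [0.517, -0.0265, 0.2789]
ee_rot: [[-0.054, 0.999, -0.001], [0.999, 0.054, 0.0], [0.0, -0.001, -1.0]]
wrist_force: [-0.3, 0.3, -1.7]
width: 0.0112
gripper_force: 49.7
```

```bash
python3 -m inch '1 .6 .03 0 0;1 1 .03 0 0;1 1 .03 0 0;1 1 .03 0 0;1 1 .03 0 0;1 1 .03 0 0;1 1 .03 0 0;1 1 .03 0 0;1 1 .03 0 0;1 1 .03 0 0'; python3 -m inch '1 1 0 0 0;1 .8 0 .2 0;1 .38 0 .4 0;1 0 0 .4 0;1 0 0 .3 0;1 0 0 0 0;1 0 0 0 0;1 0 0 0 0'
python3 - <<'E'
from h import *
s=r.state();c=viewer.read_camera("wrist");I=c["img"]
J=np.clip(I.astype(float)*1.8,0,255).astype(np.uint8)
cv2.imwrite("pics/w3.png",panel(J,215,165,133,120,5))
print(s["tcp_pos"],np.degrees(np.arctan2(s["ee_rot"][1][1],s["ee_rot"][0][1])))
E
```

```text
time: 9.05
tcp_pos: [0.5107, 0.2627, 0.2792]
ee_rot: [[-0.054, 0.999, -0.0], [0.999, 0.054, -0.0], [-0.0, -0.0, -1.0]]
wrist_force: [0.7, 0.5, -1.5]
width: 0.0112
gripper_force: 49.7
time: 9.85
tcp_pos: [0.5081, 0.3263, 0.2411]
ee_rot: [[-0.052, 0.999, 0.001], [0.999, 0.052, 0.0], [0.0, 0.001, -1.0]]
wrist_force: [0.1, 0.1, -0.9]
width: 0.0109
gripper_force: 49.7
[0.50810505 0.32625728 0.24106867] 2.9883123357326875
```

View pics/w3.png

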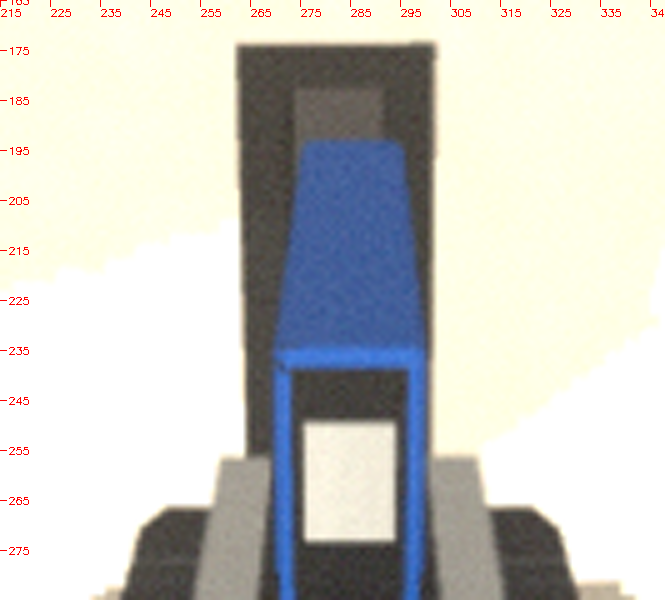

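Wrist close-up: the far end of the chute frame spans u 262.4–302.0 at v 174. At v 235 it spans u 264–301.2. The cell's bottom edge spans u 276.0–295.4 at v 193.5. The cell sits slightly right of the slot, toward +tool y.

Run:
```python
from h import *
np.set_printoptions(precision=4,suppress=True)
s=r.state();c=viewer.read_camera("wrist");R=np.array(s["ee_rot"]);p=np.array(s["tcp_pos"])
f=lambda u,v,z:R.T@(watz(c,s,u-.4,v-.4,z)-p)
zb=p[2]-.0426
print("cell bottom",f(276,193.5,zb),f(295.4,193.5,zb))
print("cell top",f(270,234.5,zb+.07),f(299.8,234.5,zb+.07))
print("frame far",f(262.4,174,.175),f(302,174,.175),"mid",f(282.2,174,.175),"at235",f(264,235,.175),f(301.2,235,.175))
print("inner far lip",f(273.8,182.5,.175),f(291.8,182.5,.175))
```

```text
cell bottom [ 0.0303 -0.0048  0.0426] [0.0303 0.0065 0.0426]
cell top [ 0.031  -0.0053 -0.0274] [ 0.031   0.0059 -0.0274]
frame far [ 0.0378 -0.0142  0.0662] [0.0378 0.0115 0.0662] mid [ 0.0377 -0.0013  0.0662] at235 [-0.0045 -0.0139  0.0662] [-0.0045  0.0116  0.0662]
inner far lip [ 0.0321 -0.0068  0.0662] [0.0321 0.0049 0.0662]
```

```bash
python3 -m inch '1 0.01 -.06 0 0;1 0 0 .2 0;1 0 0 .2 0;1 0 0 .2 0;1 0 0 0 0;1 0 0 0 0;1 0 0 0 0'
python3 - <<'E'
from h import *
s=r.state();c=viewer.read_camera("wrist");I=c["img"]
J=np.clip(I.astype(float)*1.8,0,255).astype(np.uint8)
cv2.imwrite("pics/w4.png",panel(J,245,165,80,70,8))
print(s["tcp_pos"],np.degrees(np.arctan2(s["ee_rot"][1][1],s["ee_rot"][0][1])))
E
```

```text
time: 10.65
tcp_pos: [0.5058, 0.3271, 0.2225]
ee_rot: [[-0.053, 0.999, 0.0], [0.999, 0.053, 0.0], [0.0, 0.0, -1.0]]
wrist_force: [0.1, -0.3, -1.6]
width: 0.0118
gripper_force: 49.7
[0.50584575 0.32710094 0.22253593] 3.042303459177238
```

View pics/w4.png

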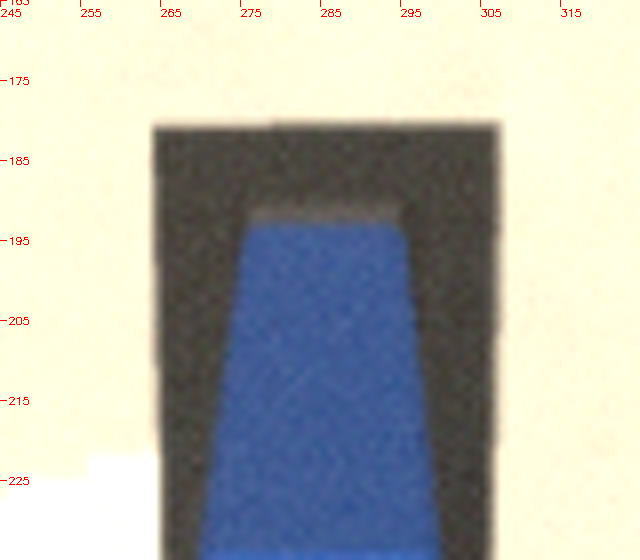

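Frame spans u 264.2–307 (mid 285.6) and the cell bottom spans u 275.6–295.6 (mid 285.6), so they are aligned. Next is a gentle descent.

```bash
python3 -m inch '1 0 0 .07 0;1 0 0 .07 0;1 0 0 .05 0;1 0 0 .05 0;1 0 0 .04 0;1 0 0 0 0;1 0 0 0 0'
```

```text
time: 11.4
tcp_pos: [0.5057, 0.327, 0.2139]
ee_rot: [[-0.053, 0.999, -0.0], [0.999, 0.053, 0.0], [0.0, 0.0, -1.0]]
wrist_force: [0.2, -0.8, -1.5]
width: 0.011
gripper_force: 49.7
```

```bash
python3 -m inch '1 0 0 .07 0;1 0 0 .07 0;1 0 0 .07 0;1 0 0 .07 0;1 0 0 0 0'; python3 -m inch '1 0 0 .1 0;1 0 0 .1 0;1 0 0 .1 0;1 0 0 .1 0;1 0 0 .1 0;1 0 0 .1 0;1 0 0 0 0;1 0 0 0 0'
```

```text
time: 11.9
tcp_pos: [0.5054, 0.3269, 0.2049]
ee_rot: [[-0.053, 0.999, -0.001], [0.999, 0.053, -0.0], [-0.0, -0.001, -1.0]]
wrist_force: [-0.2, -0.4, -2.3]
width: 0.0109
gripper_force: 49.7
time: 12.7
tcp_pos: [0.5057, 0.327, 0.1875]
ee_rot: [[-0.053, 0.999, -0.0], [0.999, 0.053, -0.0], [-0.0, -0.0, -1.0]]
wrist_force: [0.5, 0.3, -1.9]
width: 0.0114
gripper_force: 49.7
```

```bash
python3 -m inch '1 0 0 .1 0;1 0 0 .1 0;1 0 0 .08 0;1 0 0 0 0;1 0 0 0 0'; python3 -m inch '0 0 0 0 0;0 0 0 0 0;0 0 0 0 0;0 0 0 0 0;0 0 0 0 0;0 0 0 0 0;0 0 0 0 0'
```

```text
time: 13.2
tcp_pos: [0.5056, 0.327, 0.179]
ee_rot: [[-0.053, 0.999, -0.0], [0.999, 0.053, -0.0], [-0.0, -0.0, -1.0]]
wrist_force: [-0.3, 0.1, -1.9]
width: 0.0113
gripper_force: 49.6
time: 13.9
tcp_pos: [0.5057, 0.327, 0.1791]
ee_rot: [[-0.053, 0.999, 0.0], [0.999, 0.053, 0.0], [0.0, 0.0, -1.0]]
wrist_force: [0.3, -0.1, 0.1]
width: 0.0426
gripper_force: 0.0
```

```bash
python3 -m inch '0 0 0 -.3 0;0 0 0 -.6 0;0 0 0 -.6 0;0 0 0 -.3 0;1 0 0 0 0;1 0 0 0 0;1 0 0 0 0;1 0 0 0 0;1 0 0 0 0;1 0 0 0 0'
python3 - <<'E'
from h import *
c=viewer.read_camera("wrist");J=np.clip(c["img"].astype(float)*1.5,0,255).astype(np.uint8)
cv2.imwrite("pics/w5.png",panel(J,215,165,133,120,5))
E
```

```text
time: 14.9
tcp_pos: [0.5055, 0.327, 0.2327]
ee_rot: [[-0.053, 0.999, -0.001], [0.999, 0.053, -0.0], [-0.0, -0.001, -1.0]]
wrist_force: [0.9, 0.3, -0.6]
width: -0.0002
gripper_force: 0.0
```

View pics/w5.png

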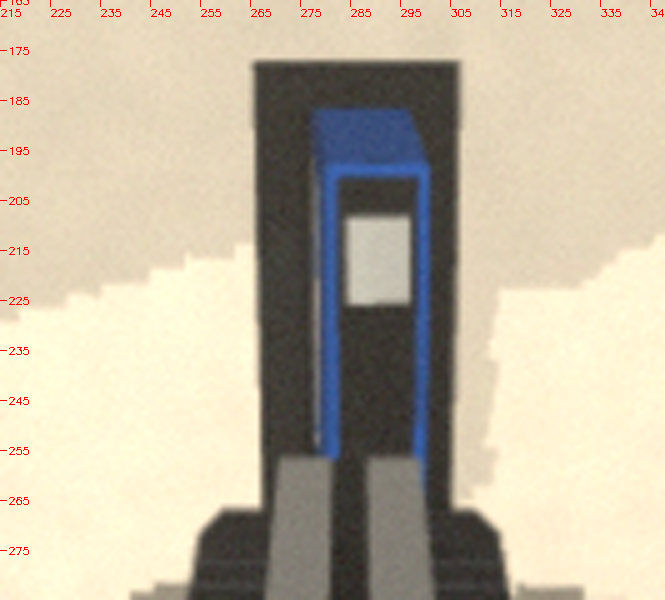

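The cell stands in the chute (its top spans u 278–301, leaning slightly), and the shut fingertips are above it. Next I press down.

```bash
python3 -m inch '1 0 .04 .4 0;1 0 0 .3 0;1 0 0 .15 0;1 0 0 0 0;1 0 0 0 0'; python3 -m inch '1 0 0 .07 0;1 0 0 .07 0;1 0 0 .07 0;1 0 0 0 0'
```

```text
time: 15.45
tcp_pos: [0.5069, 0.3271, 0.2075]
ee_rot: [[-0.053, 0.999, -0.0], [0.999, 0.053, -0.0], [-0.0, -0.0, -1.0]]
wrist_force: [-0.3, -0.7, -0.4]
width: 0.0
gripper_force: 0.0
time: 15.85
tcp_pos: [0.5072, 0.3273, 0.202]
ee_rot: [[-0.053, 0.999, 0.001], [0.999, 0.053, 0.0], [0.0, 0.001, -1.0]]
wrist_force: [-0.6, -0.7, 2.4]
width: -0.0
gripper_force: 1.6
```

```bash
python3 -m inch '1 0 0 .07 0;1 0 0 .07 0;1 0 0 .07 0;1 0 0 0 0'
```

```text
time: 16.25
tcp_pos: [0.5065, 0.3269, 0.1941]
ee_rot: [[-0.053, 0.999, -0.001], [0.999, 0.053, -0.001], [-0.0, -0.001, -1.0]]
wrist_force: [0.3, 0.7, 0.2]
width: 0.0002
gripper_force: 0.0
```

```bash
python3 -m inch '1 0 0 .07 0;1 0 0 .07 0;1 0 0 .07 0;1 0 0 .07 0;1 0 0 0 0;1 0 0 0 0'
python3 - <<'E'
from h import *
c=viewer.read_camera("wrist");J=np.clip(c["img"].astype(float)*1.5,0,255).astype(np.uint8)
cv2.imwrite("pics/w6.png",panel(J,215,165,133,120,5))
E
```

```text
time: 16.85
tcp_pos: [0.5069, 0.3271, 0.1865]
ee_rot: [[-0.053, 0.999, -0.0], [0.999, 0.053, -0.0], [-0.0, -0.0, -1.0]]
wrist_force: [-0.2, -0.5, 0.0]
width: -0.0002
gripper_force: 0.0
```

View pics/w6.png

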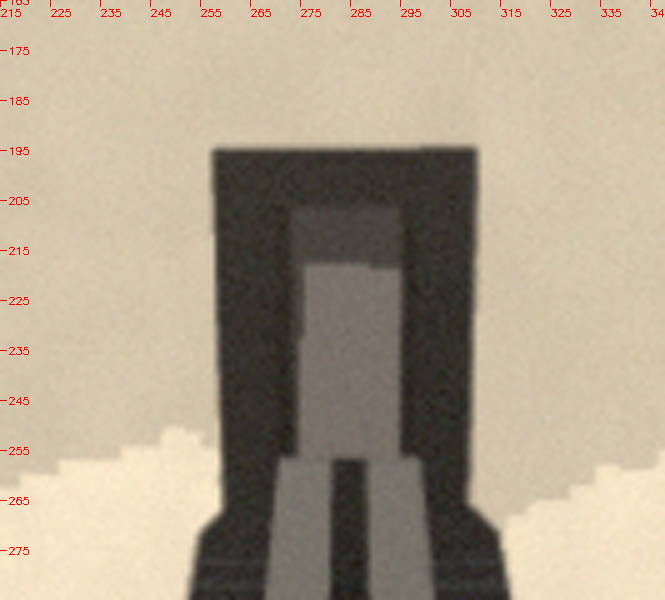

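The chute is empty, and the flap shows as a pale strip at u 275–295, v 218–256. I'll back off and check once more.

```bash
python3 -m inch '-1 0 0 -.3 0;-1 0 0 -.8 0;-1 0 0 -.9 0;-1 0 0 -.9 0;-1 0 0 -.6 0;-1 0 0 0 0;-1 0 0 0 0;-1 0 0 0 0;-1 0 0 0 0;-1 0 0 0 0'
python3 - <<'E'
from h import *
c=viewer.read_camera("wrist");T=viewer.read_camera("scene")["img"]
J=np.clip(c["img"].astype(float)*1.8,0,255).astype(np.uint8)
cv2.imwrite("pics/w7.png",np.vstack([panel(J,225,165,120,60,6),cv2.resize(T[100:380,190:560,::-1],(720,240))]))
E
```

```text
time: 17.9
tcp_pos: [0.5065, 0.3269, 0.2904]
ee_rot: [[-0.053, 0.999, -0.002], [0.999, 0.053, -0.001], [-0.001, -0.002, -1.0]]
wrist_force: [0.4, -0.3, -0.3]
width: 0.0854
gripper_force: 0.0
```

View pics/w7.png

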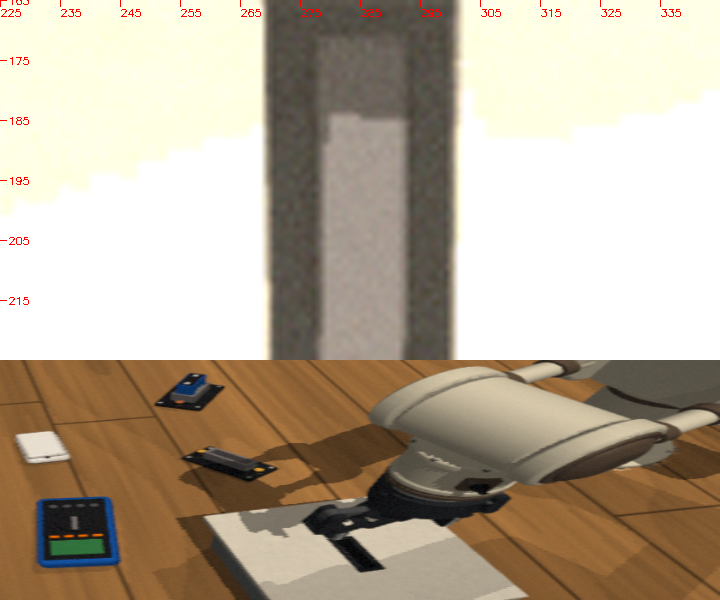

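The slot is empty with the flap shut at u 278–293, the flat cradle is empty, and the other items are where they were.

```bash
python3 -c "
from cell import order
print(order.finish_job())"
```

```text
the job is handed in; nothing more can be done
None
```

The flat cell went through the slot and past the flap into the returns box. The last wrist view shows the chute empty and the flap shut, the thick cell, multimeter and mouse were left untouched, and I handed the job in at about 18 s.

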